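Clamp the hive-frame bar in its socket block

ROBOT

A 6-joint arm with a two-finger parallel gripper is mounted at the origin on the work surface. World frame = base frame: x ahead of the robot, y to its left, z up, the work surface at z = 0. Lengths are in m, angles in rad, forces in N, time in s.
With the tool pointing down it reaches from about 0.325 to 0.775 m from the base axis. Payload 5.5 kg.
Tool frame: the origin (TCP) lies between the finger pads; the fingertips stand 8 mm ahead of it and the grasp point (between the pads) lies 11 mm behind it (tcp_to_tips is the distance from the TCP to the fingertips, in m); z points along the fingers, y is the line along which they close (so a half turn about z gives the same grasp; the last joint's range is limited). The gripper opens to 88 mm and grips with 3 to 60 N. Pads are 20 mm wide; open, the fingers measure 115 mm over their backs; the gripper's body (75 mm by 178 mm) begins 61 mm behind the grasp point.
Start: joints at [-1.183, 0.091, 1.231, -0, 1.82, -0.057], TCP at [0.258, -0.542, 0.231] pointing down, gripper open.
Joint ranges: [-2.87, 2.87], [-0.86, 2.18], [0.17, 2.46], [-1.51, 4.65], [0.06, 2.69], [-2.65, 2.65]. Speed limits (rad/s): [2.57, 2.57, 3.01, 3.14, 3.14, 3.14].

INTERFACE

Orientations are given as a unit quaternion [w, x, y, z].
In Python, from bench import * gives the robot as it stands. Calls block until the motion is done:
- move_to(position, orientation): joint-space move of the TCP to a pose.
- move_l(position, speed=0.15, orientation=None): straight line of the TCP; orientation=None keeps the orientation; speed is the mean speed in m/s.
- movej(angles): joint-space move.
- gripper_open() and close(): open the fingers fully, or close them until they stop; the grip force is fixed at half the most.
- hold(seconds).
- inverse_kinematics(position, orientation): joint angles nearest the present ones, or None.
- state(): the state.
- get_image(name): name is "side" or "top"; returns a dict with "frame" (480x640x3 uint8, blue, green, red), "depth" (480x640 float32, m along the optical axis (not along the pixel's ray), 0 where there is no reading), "camera_matrix" (3x3 intrinsics, pixels), "k1" (the pictures are not rectified: a ray, as slopes to the right and down, at radius r is drawn at 1 + k1 r^2 times it, then the intrinsics apply), "view" (4x4, takes a point from world to camera coordinates). Camera axes: x right, y up, looking along -z (the intrinsics and any distortion apply to the point x, -y, -z); pixel columns grow to the right and rows downward; lengths in m; the calibration is good to about 2 mm. A picture is of the moment at which its call begins.
A pose or a line that the arm cannot do raises IKError and nothing moves.
- job_done(): hands the job in; it is judged then, once.
The state is a dict: "time": time; "joint_pos": joint angles; "dq": joint speeds; "joint_torque": joint torques, N m; "ee_pos": TCP position; "ee_rot": TCP orientation; "ft_force": force on the tool from outside, world axes, zero at the start; "moment": the same for the moment, N m; "finger_gap": finger opening in m; "finger_force": force on a finger pad.
Only numpy, scipy, OpenCV 4.12 (cv2) and the standard library are available. Lean on these libraries where they do the work, as an engineer would, in place of code of your own. Each camera call takes 0.05 s, during which the arm holds its last target. There are 200 camera calls.

TASK

In the beekeeping-supply workshop, two wooden socket blocks with hinged clamp levers are screwed to the bench, both levers standing open. On the block that has a wooden frame bar lying in its slot, swing the lever down until it is fully shut on the bar. Keep the bar lying in its slot, and leave the empty block's lever standing open as it is.

Things in the scene. Friction and masses are not known exactly. Their poses are not given: they have to be found in the camera images.
- jig_lever (a joint): Opening angle (rad) of the clamp lever on the block that holds the bar: 0 is fully shut (level); it starts at 0.7 to 1.05 (free end raised), stop at 1.3. The lever's rubber foot meets the bar at about 0.02. The hinge is stiff: the lever stays where it is left and takes 2 to 4 N at the grip to move.
- jig_hinge (a point): Middle of the hinge pin of the block that holds the bar, 56 mm above the bench; axes fixed to the block: z up, y along pin and slot; the lever points to -x when shut, up and to -x when open. The wooden block (130 x 80 x 36 mm, fixed) is centred 45 mm to -x of the pin. Two steel cheeks 32 mm apart over all hold the pin, reaching 10 mm to -x of it and 68 mm above the bench.
- jig_grip (a point): Middle of the black grip of that block's lever, on its centre line, 115 mm from the pin; moves with the lever: -x points to the free end, z out of its upper face. Grip 68 long, 22 wide, 16 thick (mm), ending 150 mm from the pin; the steel arm between is 16 wide, 8 thick, with a rubber foot 20 mm across under it 45 mm from the pin.
- bar_mid (a point): Centre of the loose pine frame bar, 25 x 140 x 19 mm (x, y, z), about 40 g, lying along y in the slot across the middle of the block to be clamped (slot 28 mm wide, 14 mm deep, open at both ends); it stands out about 30 mm at each end and 5 mm above the block's top.
- spare_grip (a point): Middle of the grip on the lever of the other, empty block, which has the same shape and sizes. Its lever stands open too and must be left alone.

How it is judged:
By the outcome, as a careful person would: the job done as asked, in the order asked, and still so for the second after the job is handed in, with the robot touching nothing.
It also fails if it takes over 29 s, if anything falls off the work surface, if the arm or the gripper's body presses on something with over 40 N, if the wrist force passes 120 N, or if a joint passes its speed limit or range.

## Working session

There is one attempt and no reset: what is moved stays moved. The work goes in short steps, each a Python script; the robot and the scene stay as the last script left them, time stands still between calls to the robot, and variables do not carry over. Pictures are saved under pics/ and viewed, at most 10 in all, crops included, and the job is handed in when it is done.

```bash
mkdir -p pics; python3 - <<'E'
from bench import *
import cv2,numpy as np,pickle
for n in("top","side"):
    d=get_image(n); cv2.imwrite(f"pics/{n}0.png",d["frame"]); pickle.dump(d,open(f"{n}0.pkl","wb"))
    print(n,d["camera_matrix"],d["k1"],d["view"],(d["depth"]>0).mean())
print(state())
E
```

```text
top [[545.7611007    0.         314.89815748]
 [  0.         545.7611007  235.30110757]
 [  0.           0.           1.        ]] -0.13343883921815256 [[-2.96316413e-02 -9.99543400e-01 -5.91255388e-03 -1.17866637e-03]
 [ 9.84903164e-01 -3.02058869e-02  1.70450470e-01 -6.23906852e-01]
 [-1.70551236e-01 -7.72565851e-04  9.85348506e-01 -9.75429700e-01]
 [ 0.00000000e+00  0.00000000e+00  0.00000000e+00  1.00000000e+00]] 0.996025390625
side [[493.96305029   0.         328.53922995]
 [  0.         493.96305029 243.90998976]
 [  0.           0.           1.        ]] -0.004055540213974497 [[-0.9299031  -0.36759761 -0.01233793  0.59032604]
 [ 0.22565774 -0.59668826  0.77009201 -0.22008215]
 [-0.29044588  0.7133268   0.63781351 -0.59499597]
 [ 0.          0.          0.          1.        ]] 0.9960546875
{'time': 0.1, 'joint_pos': array([-1.18269394e+00,  9.18082957e-02,  1.23174946e+00, -2.70586945e-06,
        1.81976837e+00, -5.67006337e-02]), 'dq': array([ 6.91437663e-04, -3.09147191e-03, -2.93255392e-03, -1.46506048e-03,
        9.17691289e-05,  9.94231071e-05]), 'joint_torque': array([ 3.16309102e-03, -4.47858024e+01, -4.07568884e+01,  7.00397347e-02,
        2.84393207e-02, -9.10497806e-05]), 'ee_pos': array([ 0.2580757 , -0.54139944,  0.22961416]), 'ee_rot': array([-8.54644445e-04,  9.75370261e-01,  2.20572215e-01, -1.44255551e-04]), 'ft_force': array([ 0.42812358,  1.04130881, -0.34971709]), 'moment': array([-0.02376591,  0.03005685, -0.01037511]), 'finger_force': 0.0, 'finger_gap': 0.08769857188447953}
```

View pics/top0.png

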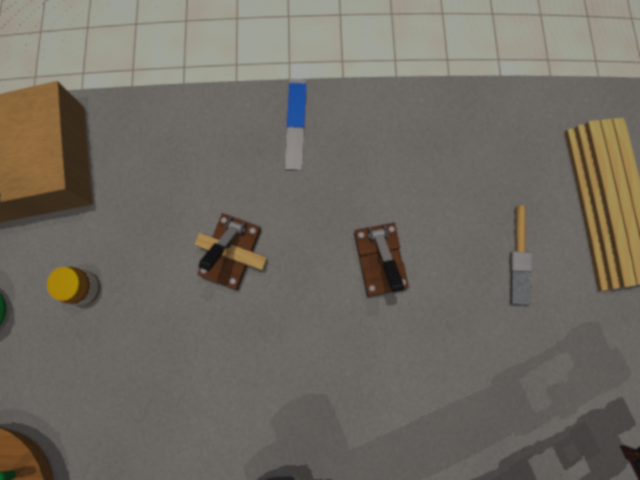

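View pics/side0.png

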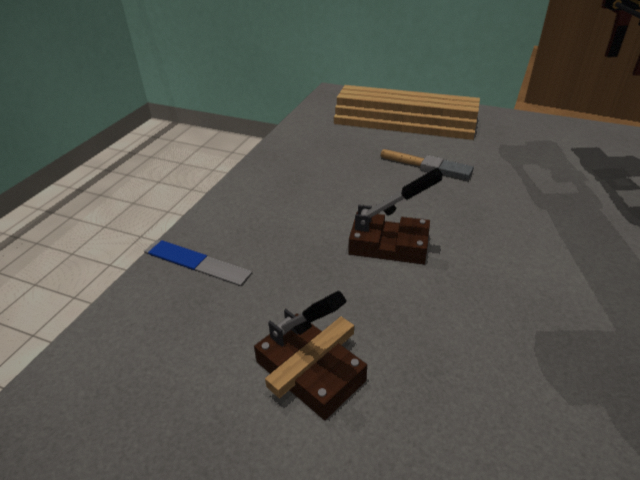

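The top view shows the bar's block at about (230,250), with its hinge at about (236,228) and the grip's end at about (207,262). The empty block is at (382,260). In the side view the bar's block is the nearer one, at (310,360), with its grip at (325,305).

```bash
cat > h.py <<'E'
import cv2,numpy as np
def cloud(d):
    K,k1=d["camera_matrix"],d["k1"]
    v,u=np.mgrid[:480,:640]
    p=np.stack([u,v],-1).reshape(-1,1,2).astype(np.float64)
    s=cv2.undistortPoints(p,K,np.array([k1,0,0,0.])).reshape(-1,2)
    z=d["depth"].reshape(-1)
    c=np.stack([s[:,0]*z,-s[:,1]*z,-z],1); V=d["view"]
    return ((c-V[:3,3])@V[:3,:3]).reshape(480,640,3)
def masks(d,roi):
    x0,y0,x1,y1=roi; m=np.zeros((480,640),bool); m[y0:y1,x0:x1]=1
    hsv=cv2.cvtColor(d["frame"],cv2.COLOR_BGR2HSV); f=d["frame"].max(2)
    W=cloud(d); up=W[...,2]
    bar=m&(hsv[...,0]>10)&(hsv[...,0]<28)&(hsv[...,1]>90)&(hsv[...,2]>110)
    grip=m&(f<38)&(up>0.05)
    return W,bar,grip
E
python3 - <<'E'
import pickle; from h import *
for n,roi in(("top",(185,205,275,300)),("side",(245,280,375,420))):
    d=pickle.load(open(n+"0.pkl","rb")); W,b,g=masks(d,roi)
    P=W[b]; P=P[P[:,2]>0.036]; c,sz,a=cv2.minAreaRect(P[:,:2].astype(np.float32)); bx=cv2.boxPoints((c,sz,a))
    print(n,"bar",len(P),np.median(P,0).round(4),np.array(c).round(4),np.round(sz,4),a,bx.round(3).tolist())
    G=W[g]; m=G.mean(0); _,s,vt=np.linalg.svd(G-m,full_matrices=False)
    t=(G-m)@vt[0]; print(" grip",len(G),m.round(4),vt[0].round(3),np.percentile(t,[2,98]).round(3),G[:,2].min(),G[:,2].max())
    x0,y0,x1,y1=roi; S=np.zeros((480,640),bool); S[y0:y1,x0:x1]=1
    hi=S&(W[...,2]>0.056)&~g&~b; H=W[hi]; print(" steel",len(H),H[np.argsort(H[:,2])][::max(1,len(H)//12)].round(3).tolist())
E
```

```text
top bar 660 [0.5942 0.1239 0.0401] [0.5559 0.0815] [0.2921 0.0548] 54.1296272277832 [[0.4480000138282776, -0.020999999716877937], [0.492000013589859, -0.05299999937415123], [0.6639999747276306, 0.18400000035762787], [0.6190000176429749, 0.2160000056028366]]
 grip 333 [0.5755 0.1538 0.1584] [-0.182 -0.143  0.973] [-0.072  0.019] 0.053516925351507844 1.0674764450003114
 steel 500 [[0.64, 0.146, 0.057], [0.65, 0.132, 0.062], [0.642, 0.124, 0.064], [0.632, 0.12, 0.066], [0.639, 0.131, 0.069], [0.628, 0.131, 0.08], [0.623, 0.139, 0.088], [0.618, 0.146, 0.098], [0.605, 0.139, 0.109], [0.587, 0.142, 0.122], [0.572, 0.148, 0.142], [0.552, 0.168, 0.169], [0.448, -0.021, 1.067]]
side bar 1388 [0.604  0.1601 0.0426] [0.5483 0.3063] [0.1062 0.4636] 18.12137794494629 [[0.4259999990463257, 0.5099999904632568], [0.5699999928474426, 0.07000000029802322], [0.6710000038146973, 0.10300000011920929], [0.5270000100135803, 0.5429999828338623]]
 grip 954 [0.5864 0.1656 0.1405] [ 0.398 -0.488 -0.777] [-0.041  0.107] 0.050002484639014924 0.5562633747825539
 steel 447 [[0.652, 0.147, 0.056], [0.652, 0.146, 0.063], [0.646, 0.129, 0.065], [0.662, 0.14, 0.068], [0.65, 0.113, 0.07], [0.645, 0.148, 0.071], [0.635, 0.144, 0.08], [0.621, 0.148, 0.09], [0.618, 0.151, 0.101], [0.611, 0.153, 0.111], [0.582, 0.151, 0.151], [0.426, 0.51, 0.556], [0.426, 0.51, 0.556]]
```

```bash
python3 - <<'E'
import pickle; from h import *
for n,roi in(("top",(185,205,275,300)),("side",(245,280,375,420))):
    d=pickle.load(open(n+"0.pkl","rb")); W,b,g=masks(d,roi); ok=(d["depth"]>0)&(W[...,2]<.22)
    Z=W[...,2]
    P=W[b&ok&(Z>.034)&(Z<.05)]; c=np.median(P,0); 
    line=cv2.fitLine(P[:,:2].astype(np.float32),cv2.DIST_HUBER,0,.002,.01).ravel(); u=line[:2]; t=(P[:,:2]-line[2:])@u; w=(P[:,:2]-line[2:])@[-u[1],u[0]]
    tl,wl=np.percentile(t,[1,99]),np.percentile(w,[2,98])
    print(n,"bar dir",u,np.degrees(np.arctan2(u[1],u[0])),"ctr",(line[2:]+u*tl.mean()+np.array([-u[1],u[0]])*wl.mean()).round(4),np.ptp(tl),np.ptp(wl),np.median(P[:,2]))
    G=W[g&ok&(Z>.075)]; l=cv2.fitLine(G.astype(np.float32),cv2.DIST_HUBER,0,.002,.01).ravel(); t=(G-l[3:])@l[:3]; e=np.percentile(t,[2,98])
    print(" grip",len(G),l[:3].round(3),"ends",(l[3:]+np.outer(e,l[:3])).round(4).tolist(),"elev",np.degrees(np.arcsin(l[2])))
E
```

```text
top bar dir [0.3783858 0.925648 ] 67.766266 ctr [0.6009 0.1434] 0.13783022245632462 0.024019811390290566 0.04008244854950255
 grip 327 [-0.583  0.264  0.768] ends [[0.6185, 0.1359, 0.0997], [0.5598, 0.1625, 0.177]] elev 50.205467
side bar dir [0.36976704 0.9291245 ] 68.298744 ctr [0.6015 0.144 ] 0.13689908189170957 0.02316759197233023 0.042565880408183696
 grip 806 [-0.52   0.187  0.833] ends [[0.615, 0.151, 0.0885], [0.5604, 0.1706, 0.1759]] elev 56.441597
```

```bash
cat > p.py <<'E'
from bench import *
import numpy as np
from scipy.spatial.transform import Rotation as R
a=np.radians(68.0); Y=np.array([np.cos(a),np.sin(a),0]); X=np.array([Y[1],-Y[0],0])
pin=np.array([0.601,0.1437,0.056])+.045*X; pin[2]=.056
def quat(s):
    z=np.array([0,0,-1.]); y=s*Y; return R.from_matrix(np.stack([np.cross(y,z),y,z],1)).as_quat(scalar_first=True)
def tcp(th,s=.125):   # leading corner of closed tips on the grip's upper face at s from the pin
    h=s*np.cos(th)-.008*np.sin(th)-.010
    return pin-X*h+np.array([0,0,s*np.sin(th)+.008*np.cos(th)+.008])
E
python3 - <<'E'
from p import *
close(); p=tcp(1.05); p[2]=.265
q=np.array(state()["joint_pos"])
c=[(np.abs(j-q).max(),s) for s in(1,-1) if (j:=inverse_kinematics(p,quat(s))) is not None]; print(c)
s=min(c)[1]; move_to(p,quat(s)); st=state(); print(st["time"],st["ee_pos"],p,st["ft_force"],st["joint_pos"])
import cv2
d=get_image("side"); t=get_image("top")
cv2.imwrite("pics/a.png",np.hstack([d["frame"][130:430,200:500],t["frame"][130:430,100:400]]))
E
```

```text
[(np.float64(1.3625656240482888), 1), (np.float64(2.1913443927579555), -1)]
4.15 [0.6009529  0.14289146 0.26495488] [0.60076172 0.14379627 0.265     ] [-0.30820428 -0.48012359 -0.34968071] [ 1.78484395e-01  1.50129893e-01  1.10604131e+00 -2.17669379e-04
  1.88549463e+00 -1.00683580e+00]
```

View pics/a.png

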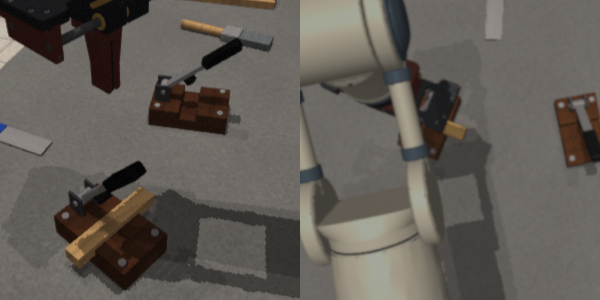

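The closed fingertips (crop (105,90)) are above the lever, and nothing has been disturbed. Next I push down along the arc while watching the force.

```bash
python3 - <<'E'
from p import *
move_l(tcp(1.1),speed=.15)
for th in [1.0,.9,.8,.7,.6,.5,.4,.3,.2,.12,.07,.04,.02]:
    move_l(tcp(th),speed=.06 if th>.1 else .03); st=state(); f=st["ft_force"]
    print(th,round(st["time"],2),f.round(1),(st["ee_pos"]-tcp(th)).round(4))
    if np.linalg.norm(f)>30: break
E
```

```text
1.0 5.33 [0.8 0.4 0.7] [0.     0.0002 0.0008]
0.9 5.69 [-0.5 -0.1  0.4] [-0.0002  0.0001 -0.    ]
0.8 6.05 [-0.2  0.9  0.8] [-0.0003  0.0001 -0.0003]
0.7 6.41 [0.1 0.1 0.1] [-0.0005  0.0002 -0.0004]
0.6 6.77 [-0.4  0.3  0.3] [-0.0006  0.0002 -0.0006]
0.5 7.12 [-0.6  0.4  0.2] [-0.0006  0.0001 -0.0006]
0.4 7.48 [0.4 0.2 0.3] [-0.0005  0.0001 -0.0007]
0.3 7.84 [-0.3 -0.3  0.9] [-0.0005  0.     -0.0007]
0.2 8.2 [-0.5 -0.6 -0. ] [-0.0005 -0.     -0.0008]
0.12 8.52 [ 0.  -0.2 -0.2] [-0.0004 -0.     -0.0007]
0.07 8.88 [-1.  -0.2 -0.5] [-0.0002 -0.     -0.0003]
0.04 9.15 [-0.1 -0.7 -0.7] [-0.0002 -0.     -0.0003]
0.02 9.4 [-1.4  0.4  4. ] [0.0002 0.     0.0005]
```

```bash
python3 - <<'E'
from p import *
import cv2
d=get_image("side"); cv2.imwrite("pics/b.png",cv2.resize(d["frame"][230:430,200:450],None,fx=3,fy=3)); print(state()["ft_force"])
E
```

```text
[-0.05570005 -0.18332548  3.85947311]
```

View pics/b.png

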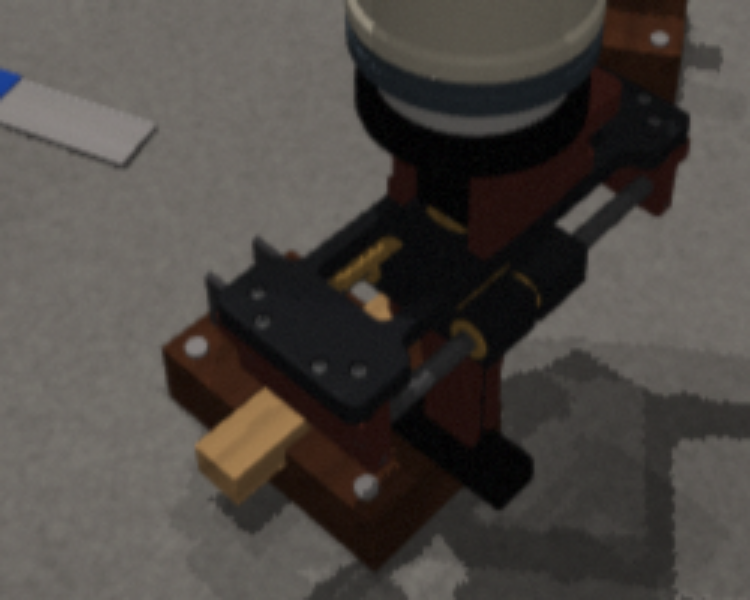

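The grip (about (480,460)) is nearly level under the fingertips and the bar is still in its slot. I now press until the force climbs.

```bash
python3 - <<'E'
from p import *
import cv2
for k in range(1,13):
    p=tcp(.02); p[2]-=.001*k; move_l(p,speed=.01); st=state(); f=st["ft_force"]
    print(k,round(st["time"],2),f.round(1),(st["ee_pos"]).round(4))
    if f[2]>28: break
hold(.3); print(state()["ft_force"].round(1))
E
```

```text
1 9.7 [-3.4 -0.6  7.2] [0.5364 0.1699 0.0747]
2 9.95 [-5.1 -1.2 11.1] [0.5364 0.1699 0.0746]
3 10.2 [-6.4 -1.9 15.6] [0.5364 0.1699 0.0744]
4 10.45 [-8.  -2.6 18.9] [0.5365 0.1699 0.0743]
5 10.7 [-10.4  -3.6  23.7] [0.5364 0.17   0.0741]
6 10.95 [-13.8  -3.7  27.5] [0.5364 0.17   0.074 ]
7 11.2 [-15.2  -3.3  30. ] [0.5365 0.17   0.0739]
[-14.2  -4.   31.4]
```

```bash
python3 - <<'E'
from p import *
import cv2; from h import *
p=tcp(.02); p[2]+=.13; move_l(p,speed=.12); st=state(); q=np.array(st["joint_pos"]); q[0]-=.6; movej(q)
print(state()["time"],state()["ft_force"])
d=get_image("side"); t=get_image("top")
im=np.hstack([cv2.resize(d["frame"][260:430,230:400],(400,400)),cv2.resize(t["frame"][180:320,160:300],(400,400))]); cv2.imwrite("pics/c.png",im)
for n,d,roi in(("top",t,(185,205,275,300)),("side",d,(245,280,375,420))):
    W=cloud(d); x0,y0,x1,y1=roi; S=np.zeros((480,640),bool); S[y0:y1,x0:x1]=1
    L=(W-pin)@np.stack([-X,Y,[0,0,1]],1)
    for a,b in((.02,.04),(.05,.075),(.085,.1),(.1,.115),(.115,.13),(.13,.145)):
        m=S&(L[...,0]>a)&(L[...,0]<b)&(abs(L[...,1])<.006)&(L[...,2]>-.03)&(L[...,2]<.15); print(n,a,m.sum(),np.median(L[m][:,2]).round(4))
E
```

```text
14.05 [-0.44836321  0.23127093 -0.61084544]
top 0.02 91 0.0026
top 0.05 118 0.0032
top 0.085 64 0.0084
top 0.1 59 0.0097
top 0.115 52 0.0101
top 0.13 54 0.0106
side 0.02 98 0.0061
side 0.05 146 0.007
side 0.085 94 0.0119
side 0.1 106 0.0121
side 0.115 100 0.0124
side 0.13 108 0.0129
```

View pics/c.png

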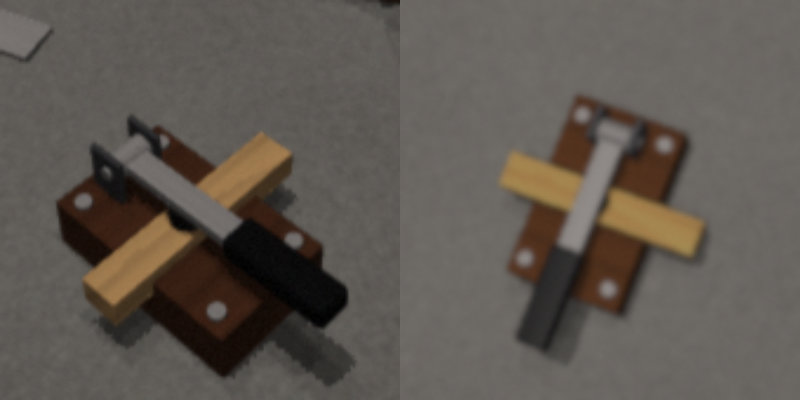

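The lever is shut, its foot on the bar (left crop (190,215)), and the bar is still in its slot. The hand is now near the spare lever, so I raise it and check that lever against the first picture.

```bash
python3 - <<'E'
from p import *
import cv2,pickle; from h import *
p=np.array(state()["ee_pos"]); print(p); p[2]+=.08; move_l(p,speed=.15); q=np.array(state()["joint_pos"]); q[0]-=.6; movej(q)
d=get_image("side"); o=pickle.load(open("side0.pkl","rb"))
cv2.imwrite("pics/d.png",np.hstack([cv2.resize(x["frame"][150:270,335:455],(400,400)) for x in(o,d)]))
for x in(o,d):
    W=cloud(x)[165:225,360:445]; f=x["frame"][165:225,360:445].max(2); G=W[(f<38)&(W[...,2]>.09)&(W[...,2]<.2)]
    print(len(G),np.median(G,0),G[:,2].max())
print(state()["time"],state()["ft_force"])
E
```

```text
[ 0.53853199 -0.16115139  0.20330064]
570 [ 0.53480938 -0.14430807  0.13846607] 0.16124221040827516
568 [ 0.53456114 -0.14441914  0.1386806 ] 0.16108224364855117
16.1417 [0.74867337 0.45734943 0.48536385]
```

View pics/d.png

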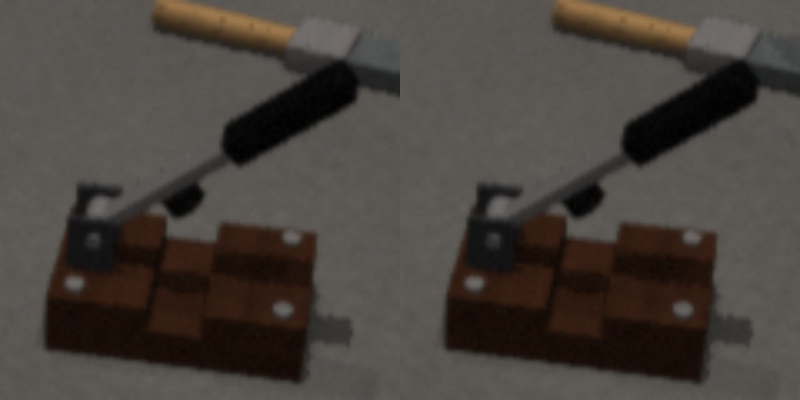

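The spare lever looks the same before and after, with its grip at crop (290,110) in both.

```bash
python3 -c "
from bench import *
print(job_done())"
```

```text
the job is handed in; nothing more can be done
None
```

I swung the lever shut until its foot pressed on the bar (about 0.02 rad, 31 N). The bar is still in its slot, the spare lever hasn't moved, and I handed the job in at about 16 s.

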